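Unlock the board-test fixture and park its locking pin

TASK

Unlock the test fixture: draw the red-headed locking pin straight up out of its bore so that the sprung board carrier springs free, lay the pin down flat on the green bench top and let go of it. Then take it again by its steel shank and lower it into the two side notches of the fixture, its red head at the yellow end plate, letting go only once it is down in both notches. Leave everything else on the bench where it is.

Things in the scene. Friction and masses are not known exactly. Their poses are not given: they have to be found in the camera images.
- fixture: Fixture fixed to the bench: aluminium base plate 12 mm thick, x -120..190, y -110..120 mm from the origin (at bench level; z up). Dark steel clevis 50 x 50 mm, 100 mm high, round the bore at x 0, y 45 mm, with a 12 mm web on its -x side. Parking bracket on the -y side. Green board on a black carrier at x 25..165, y -20..110, under 75 mm high; grey box 42 mm high at x 85..175, y -100..-50.
- bore_top (a point): Centre of the vertical bore's mouth (17.5 mm wide) on the clevis's top face, 100 mm above the bench. At the start the shoulder of the pin's head rests on this face, the shank 84 mm deep in the bore.
- park (a point): Centre of the parking place, 48 mm above the bench, 36 mm above the base plate; axes as the fixture's. The parked pin's axis runs along x through this point with pin_mid here (up to 14 mm off along x is fine), head towards -x, at the yellow end plate.
- notch_near (a point): Notch in an 8 mm thick steel plate 28 mm from park towards -x, on the parked pin's axis (the head lies on this one's outer side). Slot open at the top, 19 mm wide, its floor 8 mm below this point, straight to 6 mm above it, then flared to 37 mm wide at 19 mm above it. The plate is 44 mm wide.
- notch_far (a point): The same notch in the second plate, 28 mm from park towards +x: 48 mm clear between the two plates.
- end_plate (a point): Centre of the yellow end plate's top edge: an upright plate across the parked pin's axis, 100 mm from park towards -x, 6 mm thick, 60 mm wide, 92 mm high above the bench. The head lies between it and notch_near (65 mm clear).
- pin: Locking pin, 120 mm long, about 0.2 kg: round steel shank 16 mm thick, 84 mm long, with a red square head 24 x 24 x 36 mm. Origin: centre of the shank's free tip; z runs to the head; x and y are square to the head's flats. It starts upright in the bore, head up, pressed sideways by the sprung carrier with about 3 N. Lying on the bench its axis is 8 to 12 mm up.
- pin_mid (a point): Middle of the pin's steel shank, 42 mm from the tip.
- pin_head (a point): Centre of the pin's red head, 102 mm from the tip.
- carrier (a joint): Travel of the board carrier (m): near 0 while the pin locks it, about 0.03 (fixture's +x) when it has sprung free.
- coil_tray: Bystander: black tray with copper coils, 90 x 160 mm, 28 mm high; origin at the centre of its underside.
- meter: Bystander: red hand multimeter lying flat, 140 x 75 x 34 mm; origin at the centre of its underside.
- tape: Bystander: roll of green tape lying flat, 96 mm across, 24 mm high; origin at the centre of its underside.
- screwdriver: Bystander: screwdriver with orange handle, about 200 mm long, lying along its x, handle to -x; origin under its middle.
- flask: Bystander: red drinking flask, 66 mm across, 200 mm tall, standing; origin at the centre of its underside.
- paste_jar: Bystander: small jar with white lid, 60 mm across, 55 mm tall; origin at the centre of its underside.

How it is judged:
By the outcome, as a careful person would: the job done as asked, in the order asked, and still so for the second after the job is handed in, with the robot touching nothing.
It also fails if it takes over 54 s, if anything falls off the work surface, if the arm or the gripper's body presses on something with over 40 N, if the wrist force passes 120 N, or if a joint passes its speed limit or range.

ROBOT

A 7-joint arm with a two-finger parallel gripper is mounted at the origin on the work surface. World frame = base frame: x ahead of the robot, y to its left, z up, the work surface at z = 0. Lengths are in m, angles in rad, forces in N, time in s.
With the tool pointing down it reaches from about 0.4 to 0.85 m from the base axis. Payload 4.5 kg.
Tool frame: the origin (TCP) lies midway between the tips of the shut fingers; the grasp point (between the pads) lies 19 mm behind it; z points along the fingers, y is the line along which they close (so a half turn about z gives the same grasp; the last joint's range is limited). The gripper opens to 88 mm and grips with 3 to 60 N. Pads are 18 mm wide; open, the fingers measure 123 mm over their backs; the gripper's body (75 mm by 187 mm) begins 45 mm behind the grasp point.
Start: joints at [-1.115, 0.689, -0.195, 1.565, 0.157, 0.902, -0.215], TCP at [0.256, 0.57, 0.215] pointing down, gripper open.
Joint ranges: [-3.01, 3.01], [-0.46, 2.08], [-1.47, 1.51], [0.13, 2.56], [-1, 4.14], [0.04, 2.09], [-2.66, 2.66]. Speed limits (rad/s): [2.57, 2.57, 3.14, 3.14, 3.14, 3.14, 3.14].

INTERFACE

Orientations are given as a unit quaternion [x, y, z, w].
In Python, from plant import r gives the robot as it stands.
- The arm moves only by the tool move_arm, never from a script. Its argument "targets" is a list that holds one entry, the list of rows, each a list of 7 numbers: the opening, from 0 (shut) to 1 (fully open), then the shift along the tool's x, y, z in mm, then the turn, a rotation vector about the tool's x, y, z in degrees. In form: [[[claw, dx, dy, dz, ax, ay, az], ...]]. A call has 1 to 10 rows; each row is the pose to reach, as a shift and turn from the pose commanded when the call began, along the tool's axes at that moment; what a row does not reach only later rows make up. A row lasts 1/8 s, in which the tool goes at most 62.5 mm and 10.7 degrees, less where a joint would pass 70% of its speed; a pose out of reach is approached as far as the arm can. A call with a gripper value outside its range is refused whole. The fingers move at their own pace and stop on an object; "newtons" is the grip in N (left out, the last holds). Time passes only in rows, so rows that repeat a pose let the fingers close. It gives the time, the measured TCP pose, the force, the opening and the grip force at its end, in the units of the state.
- r.get_state(): the state, without advancing time (a new reading comes with each control period).
- r.snapshot(name): name is "side" or "top"; returns the picture (400x640x3 uint8, red, green, blue); there is no depth.
- r.camera_info(name): a dict with "fx", "fy", "cx", "cy" (pixels), "k1" (the pictures are not rectified: a ray, as slopes to the right and down, at radius r is drawn at 1 + k1 r^2 times it, then the intrinsics apply), "R" (3x3) and "t" (3): a world point X has camera coordinates R X + t. Camera axes: x right, y down, z forward; pixel columns grow to the right and rows downward; lengths in m; the calibration is good to about 2 mm. A picture is of the moment at which its call begins. camera_info takes no time and is no camera call.
- r.finish_job(): hands the job in; it is judged then, once.
The state is a dict: "clock": time; "q": joint angles; "qd": joint speeds; "joint_torque": joint torques, N m; "tool_pos": TCP position; "eef_rot": TCP orientation; "contact_force": force on the tool from outside, world axes, zero at the start; "moment": the same for the moment, N m; "opening": opening from 0.0 (shut) to 1.0 (fully open); "finger_force": force on a finger pad.
Only numpy, scipy, OpenCV 4.12 (cv2) and the standard library are available. Lean on these libraries where they do the work, as an engineer would, in place of code of your own. Each camera call takes 0.05 s, during which the arm holds its last target. There are 200 camera calls.

## Working session

There is one attempt and no reset: what is moved stays moved. The work goes in short steps, Python scripts to look and compute and a tool call to move; the robot and the scene stay as the last step left them, time stands still between calls to the robot, and variables do not carry over. Pictures are saved under pics/ and viewed, at most 10 in all, crops included, and the job is handed in when it is done.

Besides the shell and the picture viewer there is one more tool, called after "Request:" in YAML: its name, and indented under it one key for each argument. move_arm: Moves the arm, as the interface text tells. Its arguments: {"type":"object","properties":{"targets":{"type":"array","items":{"type":"array","items":{"type":"array","items":{"type":"number"}}}},"newtons":{"type":"number"}},"required":["targets"]}

```bash
ls; mkdir -p pics
python3 - <<'E'
from plant import r
import cv2
s=r.get_state(); print({k:s[k] for k in('clock','tool_pos','eef_rot','opening','contact_force')})
for n in('side','top'):
    c=r.camera_info(n); print(n,c)
    cv2.imwrite(f'pics/{n}0.png',r.snapshot(n)[:,:,::-1])
E
```

```text
pics
{'clock': 0.0, 'tool_pos': array([0.25564162, 0.5695878 , 0.2139062 ]), 'eef_rot': array([ 2.09290761e-01,  9.77853017e-01, -9.15096730e-04, -1.32586739e-04]), 'opening': 0.9995760289721015, 'contact_force': array([-0.04044921,  0.43984075, -0.35624783])}
side {'fx': 415.30225768388726, 'fy': 415.30225768388726, 'cx': 312.178862850426, 'cy': 198.43436086222084, 'k1': 0.03597394997842063, 'R': array([[ 0.74655086, -0.66532278,  0.00272419],
       [-0.33866974, -0.38353531, -0.85918768],
       [ 0.57268196,  0.6405047 , -0.51165331]]), 't': array([-0.41285163,  0.26968453,  1.21071319])}
top {'fx': 377.19552128390814, 'fy': 377.19552128390814, 'cx': 319.72400109743006, 'cy': 203.0760960456037, 'k1': -0.033606765721234944, 'R': array([[ 0.01594303, -0.99977217,  0.01419253],
       [-0.9834158 , -0.01824376, -0.18044534],
       [ 0.18066316, -0.01108031, -0.98348261]]), 't': array([-0.01999426,  0.57342661,  1.01101456])}
```

View pics/side0.png

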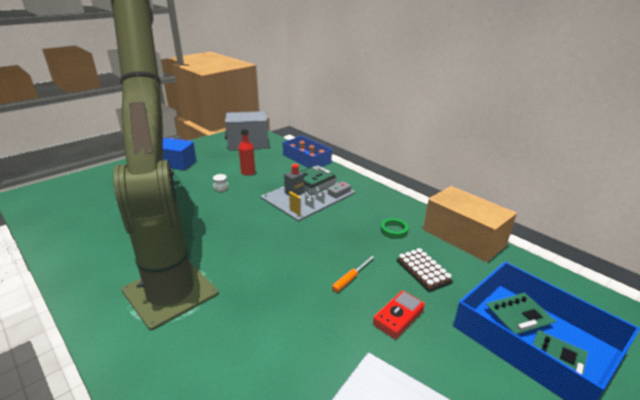

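View pics/top0.png

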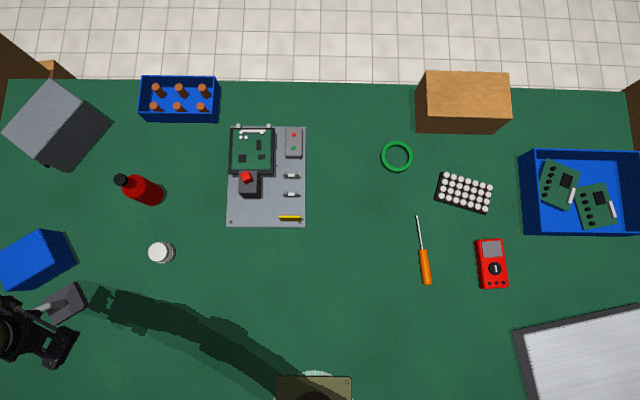

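The top view shows the fixture around px (266,177), with the red head at about (246,177), the yellow end plate at (290,217), the notch plates at (291,194) and (291,176), and tape, meter and screwdriver to the right. In the side view the head is at about (295,170). Next I'll zoom in and measure by colour.

```bash
cat > h.py <<'E'
import numpy as np, cv2
from plant import r
from scipy.spatial.transform import Rotation as Ro
def ray(n,uv):
    c=r.camera_info(n); K=np.array([[c['fx'],0,c['cx']],[0,c['fy'],c['cy']],[0,0,1]])
    p=cv2.undistortPoints(np.array([[uv]],float),K,np.array([c['k1'],0,0,0,0]))[0,0]
    R,t=np.array(c['R']),np.array(c['t']); d=R.T@np.array([p[0],p[1],1]); return -R.T@t,d/np.linalg.norm(d)
def plane(n,uv,z):
    o,d=ray(n,uv); return o+d*(z-o[2])/d[2]
def tri(a,b):
    (o1,d1),(o2,d2)=ray('side',a),ray('top',b)
    s=np.linalg.lstsq(np.c_[d1,-d2],o2-o1,rcond=None)[0]; p,q=o1+s[0]*d1,o2+s[1]*d2
    return (p+q)/2,np.linalg.norm(p-q)
def proj(n,X):
    c=r.camera_info(n); K=np.array([[c['fx'],0,c['cx']],[0,c['fy'],c['cy']],[0,0,1]])
    return cv2.projectPoints(np.array(X,float).reshape(-1,1,3),cv2.Rodrigues(np.array(c['R']))[0],np.array(c['t']),K,np.array([c['k1'],0,0,0,0]))[0][:,0]
def blobs(img,lo,hi,box,mn=6):
    m=cv2.inRange(cv2.cvtColor(img,cv2.COLOR_RGB2HSV),np.array(lo),np.array(hi)); k=np.zeros_like(m); x0,y0,x1,y1=box; k[y0:y1,x0:x1]=m[y0:y1,x0:x1]
    n,l,s,c=cv2.connectedComponentsWithStats(k); return [(s[i].tolist(),c[i].round(2).tolist(),cv2.minAreaRect(np.argwhere(l==i)[:,::-1].astype(np.float32))) for i in range(1,n) if s[i][4]>=mn]
E
python3 - <<'E'
from h import *
S=cv2.imread('pics/side0.png');T=cv2.imread('pics/top0.png')
a=cv2.resize(T[118:234,220:314],None,fx=4,fy=4,interpolation=2)
b=cv2.resize(S[155:222,256:361],None,fx=4,fy=4,interpolation=2)
o=np.zeros((470,800,3),np.uint8);o[:a.shape[0],:376]=a;o[:b.shape[0],380:800]=b
cv2.imwrite('pics/z.png',o)
for n,I,box in(('side',S,(256,155,361,222)),('top',T,(220,118,314,234))):
    I=I[:,:,::-1].copy()
    print(n,'red',blobs(I,(0,150,120),(8,255,255),box)); print('yel',blobs(I,(18,150,100),(35,255,255),box))
    print('alu',blobs(I,(90,0,90),(130,70,200),box,100))
E
```

```text
side red [([292, 164, 6, 9, 38], [294.34, 167.42], ((294.5, 168.0), (8.0, 5.0), 90.0))]
yel [([289, 191, 10, 23, 152], [294.29, 201.64], ((294.4913024902344, 201.93450927734375), (22.864320755004883, 8.52455997467041), 82.40535736083984))]
alu [([262, 181, 92, 40, 1361], [307.2, 198.8], ((308.40472412109375, 201.08663940429688), (34.887081146240234, 91.02720642089844), 82.7249984741211))]
top red [([292, 133, 4, 4, 11], [293.45, 134.36], ((293.5000305175781, 134.5), (2.8284268379211426, 2.8284268379211426), 45.0)), ([240, 170, 11, 11, 77], [245.09, 175.62], ((244.90000915527344, 175.80001831054688), (8.497057914733887, 8.9442720413208), 63.43495178222656))]
yel [([279, 216, 22, 2, 44], [289.5, 216.5], ((289.5, 216.5), (1.0, 21.0), 90.0))]
alu [([226, 126, 80, 102, 4308], [270.34, 191.84], ((266.0667419433594, 176.12945556640625), (78.44390869140625, 101.57718658447266), 1.3322197198867798))]
```

View pics/z.png

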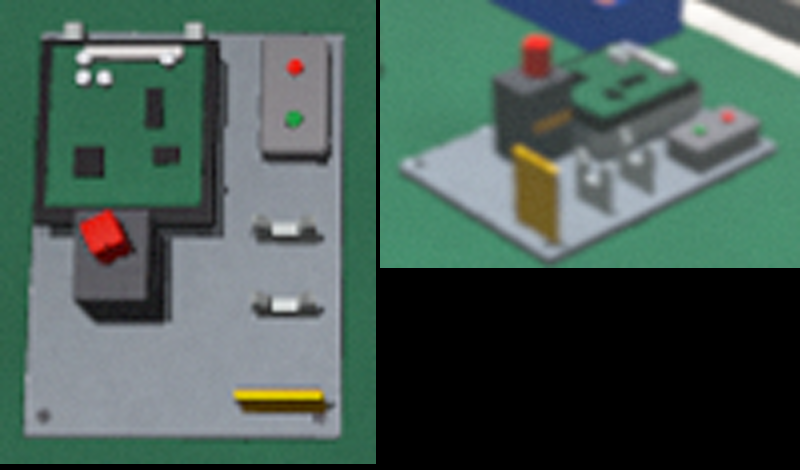

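The crop shows the base plate corners at zoom px (25,435), (340,437), (343,35) and (40,35). The head's top face is rotated at about (103,232), and the notches are at (288,302) and (288,228).

Run:
```python
from h import *
np.set_printoptions(precision=4,suppress=True)
z=lambda p:(p[0]/4+220-.375,p[1]/4+118-.375)
C=np.array([plane('top',z(p),.012) for p in((25,435),(340,437),(343,35),(42,35))]);print(C)
F=np.array([[-.12,.12],[-.12,-.11],[.19,-.11],[.19,.12]])
m,fc=C[:,:2].mean(0),F.mean(0); a=np.angle(np.sum((C[:,0]-m[0]+1j*(C[:,1]-m[1]))*np.conj((F[:,0]-fc[0])+1j*(F[:,1]-fc[1]))))
R=Ro.from_euler('z',a).as_matrix(); o=np.r_[m-R[:2,:2]@fc,0];print('origin',o,'yaw',np.degrees(a))
W=lambda p:R@np.array(p)+o
print('bore',W([0,.045,.1]),'side side-corner check', [plane('side',(380/1*0+256+(x-380)/4-.4,155+y/4-.4),.012) for x,y in((400,163),(548,260),(776,148))])
# triangulate
T=cv2.imread('pics/top0.png')[:,:,::-1].copy();S=cv2.imread('pics/side0.png')[:,:,::-1].copy()
zs=lambda p:(p[0]/4+256-95-.375,p[1]/4+155-.375)
print('head top tri',tri(zs((537,40)),z((101,229))))
print('yellow top edge mid: tri',tri(zs((536,160)),z((279,395))), 'plane',plane('top',z((279,395)),.092))
print('notch n,f plane z.048',plane('top',z((286,302)),.048),plane('top',z((286,228)),.048))
print('tri notches',tri(zs((593,180)),z((285,304))),tri(zs((637,160)),z((285,230))))
h=cv2.cvtColor(T,cv2.COLOR_RGB2HSV)[168:184,238:254]; print(np.where((h[...,0]<9)&(h[...,1]>140),h[...,2],0))
```

```text
[[0.5076 0.2596 0.012 ]
 [0.5103 0.032  0.012 ]
 [0.8176 0.0369 0.012 ]
 [0.8131 0.2657 0.012 ]]
origin [0.6272 0.143  0.    ] yaw 0.978093192218339
bore [0.6265 0.1879 0.1   ] side side-corner check [array([0.5081, 0.2597, 0.012 ]), array([0.5067, 0.0279, 0.012 ]), array([0.8122, 0.0315, 0.012 ])]
head top tri (array([0.6302, 0.1888, 0.135 ]), np.float64(3.0531620101333044e-05))
yellow top edge mid: tri (array([0.5295, 0.0712, 0.0895]), np.float64(0.001479410841206703)) plane [0.5285 0.0715 0.092 ]
notch n,f plane z.048 [0.6017 0.0716 0.048 ] [0.6559 0.0732 0.048 ]
tri notches (array([0.6018, 0.0731, 0.0388]), np.float64(0.000919677320737373)) (array([0.6576, 0.0739, 0.0387]), np.float64(0.0018844007823565253))
[[  0   0   0   0   0   0   0   0   0   0   0   0   0   0   0   0]
 [  0   0   0   0   0   0   0   0   0   0   0   0   0   0   0   0]
 [  0   0   0   0   0   0   0   0   0 123   0   0   0   0   0   0]
 [  0   0   0   0   0   0   0   0 221 202   0   0   0   0   0   0]
 [  0   0   0   0   0 171 214 232 233 228 160   0   0   0   0   0]
 [  0   0   0 170 214 231 231 227 228 232 206 118   0   0   0   0]
 [  0   0 194 232 230 227 229 226 228 229 224 149   0   0   0   0]
 [  0   0 178 226 229 227 228 227 227 228 232 192 102   0   0   0]
 [  0   0   0 215 230 227 228 227 228 227 230 225 142   0   0   0]
 [  0   0   0 195 230 230 227 227 229 230 232 237 165  70   0   0]
 [  0   0   0   0 222 230 229 230 214 222 219 195 134   0   0   0]
 [  0   0   0   0 198 233 230 225 149 155 138  83   0  76   0   0]
 [  0   0   0   0 162 212 197 161 106  67  70   0   0  72   0   0]
 [  0   0   0   0   0   0 101  67  71   0  75  73   0   0   0   0]
 [  0   0   0   0   0   0  70  74  78   0  70   0   0   0   0   0]
 [  0   0   0   0   0   0   0   0  70  64   0   0   0   0   0   0]]
```

```bash
cat >> h.py <<'E'
def rel(pos,yaw_y,tilt=0):
    "shift (mm) / turn (deg) to TCP pos, tool y at world yaw_y deg, z down tilted outwards by tilt deg about tool y"
    s=r.get_state(); R0=Ro.from_quat(s['eef_rot']); a=np.radians(yaw_y)
    y=np.array([np.cos(a),np.sin(a),0]); z=np.array([0,0,-1.]); x=np.cross(y,z)
    R1=Ro.from_matrix(np.c_[x,y,z])*Ro.from_euler('y',tilt,degrees=True)
    return (R0.inv().apply(np.array(pos)-s['tool_pos'])*1000).round(1),(R0.inv()*R1).as_rotvec(degrees=True).round(1),R1.apply([0,0,1]).round(2)
def st():
    s=r.get_state(); print(round(s['clock'],2),s['tool_pos'].round(4),Ro.from_quat(s['eef_rot']).as_matrix().round(2).tolist(),'F',np.round(s['contact_force'],1),'op',round(s['opening']*88,1),np.round(s['finger_force'],1),'q',np.round(s['q'],2))
E
python3 - <<'E'
from h import *
T=cv2.imread('pics/top0.png')[:,:,::-1].copy()
for v in(190,205): 
    b=[x for x in blobs(T,(0,150,v),(8,255,255),(236,166,256,186))][0]; print(b)
    m=cv2.inRange(cv2.cvtColor(T,cv2.COLOR_RGB2HSV),(0,150,v),(8,255,255))
    p=cv2.boxPoints(b[2]); P=np.array([plane('top',q,.136) for q in p]); d=np.diff(P,axis=0); print(np.degrees(np.arctan2(d[:,1],d[:,0])),np.linalg.norm(d,axis=1),P.mean(0),'cen',plane('top',b[1],.136))
    pts=np.argwhere(m[166:186,236:256])[:,::-1]+[236,166]; W=np.array([plane('top',q,.136)[:2] for q in pts]);w=W-W.mean(0); # 4-fold moment
    c=(w[:,0]+1j*w[:,1])**4; print('4fold deg',np.degrees(np.angle(-c.sum()))/4)
for v in (27,117,-63): print(rel([.6285,.1885,.2],v))
st()
E
```

```text
([240, 171, 10, 10, 63], [244.86, 175.54], ((244.90003967285156, 175.80001831054688), (7.602630138397217, 8.049844741821289), 63.43495178222656))
[ -61.19914335 -151.59985759  118.69675403] [0.02100033 0.02074591 0.02092829] [0.62746688 0.18837273 0.136     ] cen [0.62814711 0.18851335 0.136     ]
4fold deg 25.489544445147743
([241, 171, 9, 10, 56], [244.89, 175.45], ((245.00003051757812, 175.50001525878906), (7.155416965484619, 7.602630138397217), 63.43495178222656))
[ -61.19874787 -151.59945673  118.70320633] [0.01983548 0.01952964 0.0197714 ] [0.62828051 0.18815283 0.136     ] cen [0.62839193 0.18844744 0.136     ]
4fold deg 25.66962945753717
(array([-496.2, -195.1,   14.4]), array([-0.1,  0. , 38.8]), array([ 0.,  0., -1.]))
(array([-496.2, -195.1,   14.4]), array([ -0.1,  -0. , -51.2]), array([ 0.,  0., -1.]))
(array([-496.2, -195.1,   14.4]), array([-0.000e+00,  1.000e-01,  1.288e+02]), array([ 0.,  0., -1.]))
0.1 [0.2557 0.5697 0.214 ] [[-0.91, 0.41, -0.0], [0.41, 0.91, -0.0], [-0.0, -0.0, -1.0]] F [ 0.   0.7 -0.4] op 87.9 0.0 q [-1.12  0.69 -0.19  1.57  0.16  0.9  -0.22]
```

Request:
move_arm:
  targets:
    - [[1,-20,-8,0,0,0,-2],[1,-65,-26,0,0,0,-7],[1,-125,-49,0,0,0,-13],[1,-190,-75,0,0,0,-20],[1,-255,-100,0,0,0,-26],[1,-320,-126,0,0,0,-33],[1,-385,-151,5,0,0,-40],[1,-440,-173,10,0,0,-45],[1,-480,-189,13,0,0,-49],[1,-496,-195,14,0,0,-51]]
  newtons: 20

```text
clock: 1.35
tool_pos: [0.6311, 0.1835, 0.1993]
eef_rot: [-0.229, 0.973, -0.002, -0.001]
contact_force: [-0.6, -0.0, 0.1]
opening: 1.003
finger_force: 0.0
```

Run:
```python
from h import *
st(); print(rel([.628,.1885,.106],117))
```

```text
1.35 [0.6311 0.1835 0.1993] [[-0.89, -0.45, -0.0], [-0.45, 0.89, -0.0], [0.0, -0.0, -1.0]] F [-0.6 -0.   0.1] op 88.3 0.0 q [-0.1   0.78 -0.49  1.46  0.41  1.    1.34]
(array([ 0.4,  6.1, 93.3]), array([-0.2, -0.1, -0.5]), array([ 0.,  0., -1.]))
```

Request:
move_arm:
  targets:
    - [[1,0,0,0,0,0,0],[1,0,0,10,0,0,0]]

```text
clock: 1.6
tool_pos: [0.6275, 0.1918, 0.191]
eef_rot: [-0.233, 0.972, 0.001, 0.0]
contact_force: [0.1, -0.4, -0.4]
opening: 0.999
finger_force: 0.0
```

Run:
```python
from h import *
st(); print(rel([.628,.1885,.106],117))
```

```text
1.6 [0.6275 0.1918 0.191 ] [[-0.89, -0.45, 0.0], [-0.45, 0.89, 0.0], [-0.0, 0.0, -1.0]] F [ 0.1 -0.4 -0.4] op 87.9 0.0 q [-0.11  0.79 -0.49  1.48  0.41  0.97  1.33]
(array([ 1.2, -3.3, 85. ]), array([ 0.1,  0.1, -0.1]), array([ 0.,  0., -1.]))
```

Request:
move_arm:
  targets:
    - [[1,0,0,15,0,0,0],[1,0,0,35,0,0,0],[1,0,0,55,0,0,0],[1,0,0,70,0,0,0],[1,0,0,80,0,0,0],[1,0,0,83,0,0,0],[0.6,0,0,83,0,0,0],[0.5,0,0,83,0,0,0]]

```text
clock: 2.6
tool_pos: [0.629, 0.1895, 0.1084]
eef_rot: [-0.232, 0.973, 0.0, 0.001]
contact_force: [0.1, -0.0, -0.1]
opening: 0.798
finger_force: 0.0
```

Run:
```python
from h import *
st(); print(rel([.628,.1885,.106],117))
T,S=r.snapshot('top'),r.snapshot('side')
a=cv2.resize(T[130:220,200:300],None,fx=4,fy=4,interpolation=2)
b=cv2.resize(S[130:220,250:345],None,fx=4,fy=4,interpolation=2)
cv2.imwrite('pics/g.png',np.hstack([a,b])[:,:,::-1])
```

```text
2.6 [0.629  0.1895 0.1084] [[-0.89, -0.45, 0.0], [-0.45, 0.89, 0.0], [-0.0, 0.0, -1.0]] F [ 0.1 -0.  -0.1] op 70.2 0.0 q [-0.13  0.89 -0.45  1.54  0.48  0.82  1.28]
(array([ 1.4, -0.4,  2.4]), array([ 0. ,  0.1, -0.2]), array([ 0.,  0., -1.]))
```

View pics/g.png

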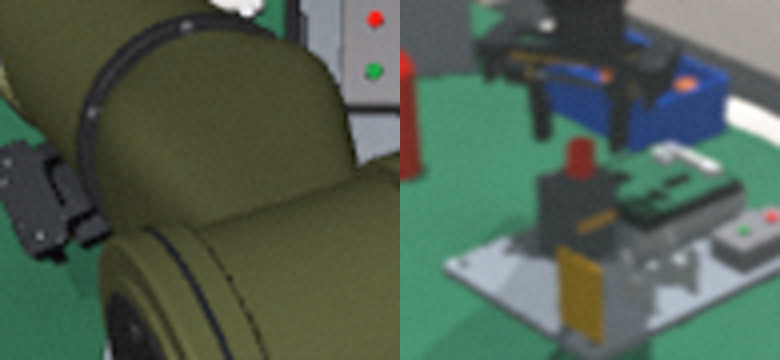

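The side view shows both fingers straddling the head, with tips at about side px (285,164) and (305,167). That looks higher than expected, so I'll check it against the TCP reading.

Run:
```python
from h import *
s=r.get_state();p=s['tool_pos'];R=Ro.from_quat(s['eef_rot'])
for dy in(-.04,0,.04): print(proj('side',p+R.apply([0,dy,0])))
print('head top/base',proj('side',[[.628,.1885,.136],[.628,.1885,.1]]))
st()
from h import plane
S=r.snapshot('side'); print(blobs(S,(0,150,80),(8,255,255),(280,155,310,180)))
g=cv2.cvtColor(S,cv2.COLOR_RGB2GRAY); print('cols L',g[150:178,283:288].mean(1).astype(int),'R',g[150:178,303:308].mean(1).astype(int))
```

```text
[[304.04419634 172.49014005]]
[[294.65889569 170.76415671]]
[[285.41389311 169.063068  ]]
head top/base [[294.48562473 164.57869483]
 [294.66131698 172.79702395]]
2.7 [0.629  0.1894 0.1083] [[-0.89, -0.45, 0.0], [-0.45, 0.89, 0.0], [-0.0, -0.0, -1.0]] F [-0.   0.5 -0.4] op 62.1 0.0 q [-0.13  0.89 -0.45  1.54  0.48  0.82  1.28]
[([292, 165, 6, 9, 42], [294.71, 169.17], ((294.5, 169.0), (8.0, 5.0), 90.0))]
cols L [ 55  53  52  50  49  51  51  50  54  54  56  57  58  62  77  99 117 123
 122 123 122 122 116  97  79  76  76  74] R [ 56  58  59  56  54  53  50  50  51  50  50  52  52  52  53  52  60  78
  94 101 106 109  99  75  64  73  88  98]
```

The fingers swing on an arc: when wide open the tips sit about 15-20 mm behind the TCP, and they advance as they close. The tips can't pass the TCP (z 0.108, above the clevis face), so I'll close.

Request:
move_arm:
  targets:
    - [[0.4,0,0,0,0,0,0],[0.2,0,0,0,0,0,0],[0.1,0,0,0,0,0,0],[0.1,0,0,0,0,0,0],[0.1,0,0,0,0,0,0],[0.1,0,0,0,0,0,0]]
  newtons: 25

```text
clock: 3.5
tool_pos: [0.6285, 0.1893, 0.1077]
eef_rot: [-0.232, 0.973, 0.0, -0.0]
contact_force: [-0.2, 0.6, 0.7]
opening: 0.265
finger_force: 25.0
```

Run:
```python
from h import *
st()
```

```text
3.5 [0.6285 0.1893 0.1077] [[-0.89, -0.45, -0.0], [-0.45, 0.89, 0.0], [0.0, 0.0, -1.0]] F [-0.2  0.6  0.7] op 23.4 25.0 q [-0.13  0.89 -0.45  1.54  0.48  0.82  1.28]
```

Opening is 23.4 mm at 25 N, so it has the head. Lifting straight up.

Request:
move_arm:
  targets:
    - [[0.1,0,0,-3,0,0,0],[0.1,0,0,-10,0,0,0],[0.1,0,0,-22,0,0,0],[0.1,0,0,-36,0,0,0],[0.1,0,0,-50,0,0,0],[0.1,0,0,-64,0,0,0],[0.1,0,0,-78,0,0,0],[0.1,0,0,-92,0,0,0],[0.1,0,0,-104,0,0,0],[0.1,0,0,-110,0,0,0]]

```text
clock: 4.75
tool_pos: [0.6289, 0.1895, 0.2187]
eef_rot: [-0.232, 0.973, 0.0, 0.001]
contact_force: [0.7, -0.1, -2.5]
opening: 0.262
finger_force: 25.0
```

Run:
```python
from h import *
st()
T,S=r.snapshot('top'),r.snapshot('side')
a=cv2.resize(T[60:360,60:460],None,fx=1,fy=1,interpolation=2)
b=cv2.resize(S[120:220,250:350],None,fx=3,fy=3,interpolation=2)
cv2.imwrite('pics/l.png',np.hstack([a,b])[:,:,::-1])
# bench positions of bystanders for clearance
print('tape',plane('top',(397,156),.024),'sd tip/handle end',plane('top',(417,216),.01),plane('top',(428,284),.01),'jar',plane('top',(160,250),.055))
```

```text
4.75 [0.6289 0.1895 0.2187] [[-0.89, -0.45, 0.0], [-0.45, 0.89, 0.0], [-0.0, 0.0, -1.0]] F [ 0.7 -0.1 -2.5] op 23.1 25.0 q [-0.11  0.76 -0.5   1.45  0.4   1.03  1.34]
tape [ 0.72567618 -0.23827596  0.024     ] sd tip/handle end [ 0.54822556 -0.29641808  0.01      ] [ 0.35311009 -0.32236922  0.01      ] jar [0.43384372 0.42711118 0.055     ]
```

View pics/l.png

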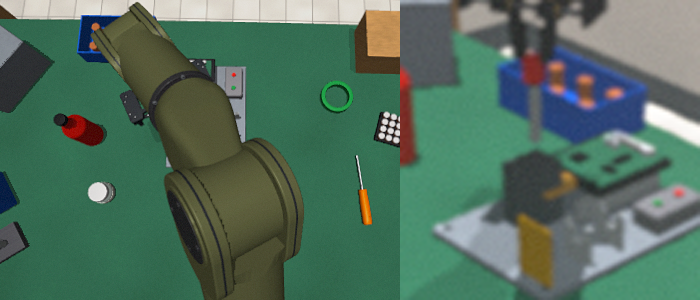

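The pin is out and hanging upright, and the carrier has moved off. I'll lay it to the right of the fixture (y about -0.09), tip outwards.

Run:
```python
from h import *
for a in ([.60,-.09,.26],90),([.60,-.09,.20],90,-65): print(rel(*a))
```

```text
(array([ 151.9, -236.4,  -41.8]), array([ 0. ,  0.1, 26.8]), array([ 0.,  0., -1.]))
(array([ 152. , -236.4,   18.2]), array([ 15.2, -63.7,  23.9]), array([ 0.91, -0.  , -0.42]))
```

Request:
move_arm:
  targets:
    - [[0.1,3,-5,-20,0,0,1],[0.1,15,-25,-35,0,0,3],[0.1,35,-55,-41,0,0,7],[0.1,60,-93,-41,0,0,11],[0.1,85,-132,-41,0,0,15],[0.1,110,-170,-41,0,0,19],[0.1,130,-202,-41,0,0,23],[0.1,145,-225,-41,0,0,26],[0.1,152,-236,-41,0,0,27],[0.1,152,-236,-41,0,0,27]]

```text
clock: 6.1
tool_pos: [0.5993, -0.0913, 0.2592]
eef_rot: [0.003, 1.0, -0.0, 0.0]
contact_force: [0.6, -0.6, -1.9]
opening: 0.267
finger_force: 25.0
```

Request:
move_arm:
  targets:
    - [[0.1,0,0,0,0,-3,0],[0.1,0,0,3,0,-9,0],[0.1,0,0,9,0,-16,0],[0.1,0,0,16,0,-24,0],[0.1,0,0,24,0,-32,0],[0.1,0,0,32,0,-40,0],[0.1,0,0,40,0,-48,0],[0.1,0,0,48,0,-56,0],[0.1,0,0,56,0,-62,0],[0.1,0,0,60,0,-65,0]]

```text
clock: 7.35
tool_pos: [0.5875, -0.1079, 0.1943]
eef_rot: [0.001, 0.955, -0.062, 0.29]
contact_force: [-1.3, -0.6, -4.4]
opening: 0.266
finger_force: 25.0
```

Run:
```python
from h import *
st(); print(rel([.62,-.09,.047],90,-65))
```

```text
7.35 [ 0.5875 -0.1079  0.1943] [[-0.83, 0.04, 0.55], [-0.03, 0.99, -0.12], [-0.55, -0.12, -0.82]] F [-1.3 -0.6 -4.4] op 23.4 25.0 q [ 0.48  0.65 -0.68  2.28  2.12  0.59 -0.44]
(array([ 53.8,  36.4, 137.3]), array([ -6.2, -31.2,   3.7]), array([ 0.91, -0.  , -0.42]))
```

Request:
move_arm:
  targets:
    - [[0.1,0,0,0,0,0,0],[0.1,22,15,27,-2,-12,2],[0.1,22,15,27,-2,-12,2]]

```text
clock: 7.72
tool_pos: [0.5833, -0.0998, 0.1567]
eef_rot: [0.007, 0.921, -0.043, 0.386]
contact_force: [-0.4, -0.8, -3.9]
opening: 0.267
finger_force: 25.0
```

Run:
```python
from h import *
st(); print(rel([.62,-.09,.2],90,-65))
```

```text
7.72 [ 0.5833 -0.0998  0.1567] [[-0.7, 0.05, 0.71], [-0.02, 1.0, -0.08], [-0.71, -0.07, -0.7]] F [-0.4 -0.8 -3.9] op 23.5 25.0 q [ 0.55  0.9  -0.84  2.51  2.54  1.11 -0.79]
(array([-56.8,   8.2,  -5. ]), array([ -4.6, -19.5,   1.9]), array([ 0.91, -0.  , -0.42]))
```

Elbow q4 is near its limit, so I'll move outward while tilting further.

Run:
```python
from h import *
print(rel([.70,-.09,.19],90,-48),rel([.70,-.09,.19],90,-65))
```

```text
(array([-105.8,   12.7,   58.9]), array([-4.8, -2.5,  1.2]), array([ 0.74, -0.  , -0.67])) (array([-105.8,   12.7,   58.9]), array([ -4.6, -19.5,   1.9]), array([ 0.91, -0.  , -0.42]))
```

Request:
move_arm:
  targets:
    - [[0.1,-15,2,8,-1,0,0],[0.1,-40,5,22,-2,-1,1],[0.1,-70,8,39,-3,-2,1],[0.1,-95,11,53,-5,-6,1],[0.1,-106,13,59,-5,-11,2],[0.1,-106,13,59,-5,-16,2],[0.1,-106,13,59,-5,-20,2],[0.1,-106,13,59,-5,-20,2]]

```text
clock: 8.72
tool_pos: [0.6993, -0.0898, 0.1867]
eef_rot: [-0.002, 0.843, 0.003, 0.537]
contact_force: [0.2, -0.4, -2.7]
opening: 0.265
finger_force: 25.0
```

Run:
```python
from h import *
st(); print(rel([.70,-.09,.055],90,-65))
```

```text
8.72 [ 0.6993 -0.0898  0.1867] [[-0.42, -0.01, 0.91], [-0.0, 1.0, 0.01], [-0.91, 0.0, -0.42]] F [ 0.2 -0.4 -2.7] op 23.4 25.0 q [ 0.64  1.11 -0.9   2.36  2.92  1.29 -0.75]
(array([119. ,  -0.5,  56.3]), array([ 0.3, -0. ,  0. ]), array([ 0.91, -0.  , -0.42]))
```

Request:
move_arm:
  targets:
    - [[0.1,8,0,4,0,0,0],[0.1,24,0,11,0,0,0],[0.1,44,0,21,0,0,0],[0.1,64,0,30,0,0,0],[0.1,80,0,38,0,0,0],[0.1,90,0,43,0,0,0],[0.1,95,0,45,0,0,0],[0.1,95,0,45,0,0,0]]

```text
clock: 9.72
tool_pos: [0.7016, -0.0879, 0.0853]
eef_rot: [-0.001, 0.841, 0.005, 0.541]
contact_force: [-0.3, 0.3, -2.3]
opening: 0.265
finger_force: 25.0
```

Run:
```python
from h import *
st(); print(rel([.70,-.09,.047],90,-65))
S=r.snapshot('side')
b=cv2.resize(S[80:280,200:460],None,fx=3,fy=3,interpolation=2)
cv2.imwrite('pics/d.png',b[:,:,::-1])
```

```text
9.72 [ 0.7016 -0.0879  0.0853] [[-0.41, -0.01, 0.91], [0.0, 1.0, 0.01], [-0.91, 0.01, -0.41]] F [-0.3  0.3 -2.3] op 23.4 25.0 q [ 0.62  1.35 -0.81  2.31  3.1   1.42 -0.71]
(array([35.5, -2.4, 14.4]), array([ 0.5,  0.5, -0.2]), array([ 0.91, -0.  , -0.42]))
```

View pics/d.png

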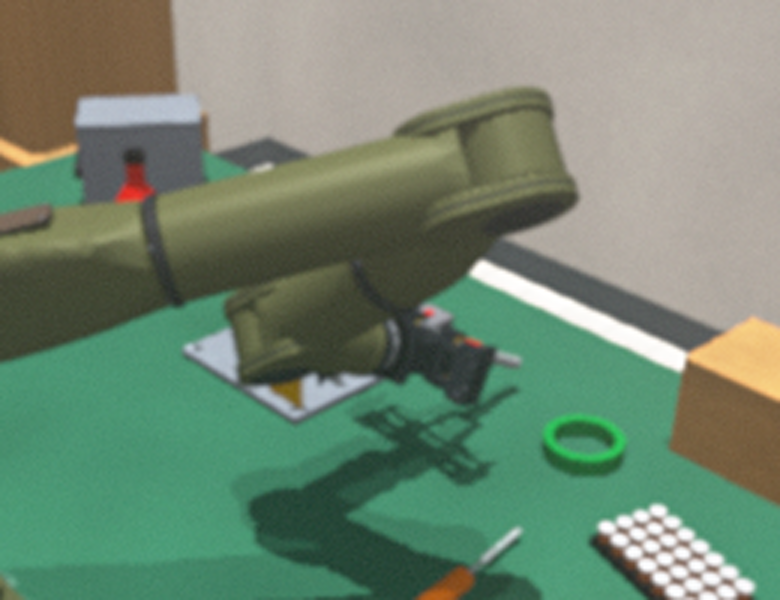

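The side view shows the pin tilted with its tip at about px (515,360), over clear bench between the fixture and the tape. Lowering it until the tip touches.

Request:
move_arm:
  targets:
    - [[0.1,6,0,3,0,0,0],[0.1,15,-1,6,0,0,0],[0.1,23,-1,10,0,0,0],[0.1,29,-1,12,0,0,0],[0.1,33,-1,14,0,0,0],[0.1,35,-1,14,0,0,0],[0.1,35,-1,14,0,0,0]]

```text
clock: 10.65
tool_pos: [0.7001, -0.0884, 0.0482]
eef_rot: [-0.001, 0.841, 0.005, 0.542]
contact_force: [0.6, -0.5, 0.0]
opening: 0.266
finger_force: 25.0
```

Run:
```python
from h import *
st()
```

```text
10.65 [ 0.7001 -0.0884  0.0482] [[-0.41, -0.01, 0.91], [0.0, 1.0, 0.01], [-0.91, 0.01, -0.41]] F [ 0.6 -0.5  0. ] op 23.4 25.0 q [ 0.62  1.43 -0.78  2.28  3.16  1.45 -0.7 ]
```

Wrist Fz has dropped by the pin's weight, so the tip is on the bench. I'll flatten a little more about the tip, then release.

Request:
move_arm:
  targets:
    - [[0.1,3,0,0.5,0,-2,0],[0.1,8,0,1,0,-4,0],[0.1,13,0,1.7,0,-7,0],[0.1,13,0,1.7,0,-7,0],[0.28,13,0,1.7,0,-7,0],[0.32,13,0,1.7,0,-7,0],[0.45,13,0,1.7,0,-7,0],[0.6,13,0,1.7,0,-7,0],[0.75,13,0,1.7,0,-7,0],[0.75,13,0,1.7,0,-7,0]]

```text
clock: 11.9
tool_pos: [0.6958, -0.0884, 0.0349]
eef_rot: [-0.001, 0.807, 0.005, 0.591]
contact_force: [-0.4, 0.2, 0.3]
opening: 0.739
finger_force: 0.0
```

Run:
```python
from h import *
st()
S=r.snapshot('side')
b=cv2.resize(S[150:250,290:430],None,fx=4,fy=4,interpolation=2)
cv2.imwrite('pics/e.png',b[:,:,::-1])
```

```text
11.9 [ 0.6958 -0.0884  0.0349] [[-0.3, -0.01, 0.95], [0.0, 1.0, 0.01], [-0.95, 0.01, -0.3]] F [-0.4  0.2  0.3] op 65.1 0.0 q [ 0.63  1.55 -0.74  2.27  3.35  1.58 -0.67]
```

View pics/e.png

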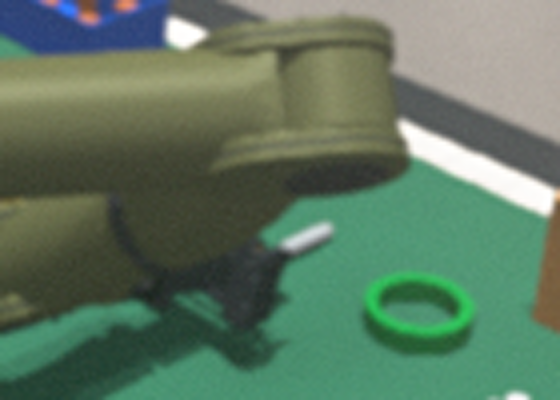

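The pin has been released with its shank tip at about (330,230), on clear bench. Rising and un-tilting.

Request:
move_arm:
  targets:
    - [[0.75,-12,0,-4,0,0,0],[0.75,-34,0,-11,0,0,0],[0.75,-62,0,-20,0,3,0],[0.75,-95,0,-30,0,9,0],[0.75,-125,0,-40,0,16,0],[0.75,-150,0,-48,0,24,0],[0.75,-170,0,-55,0,32,0],[0.75,-180,0,-58,0,40,0],[0.75,-180,0,-58,0,47,0],[0.75,-180,0,-58,0,50,0]]

```text
clock: 13.2
tool_pos: [0.689, -0.1262, 0.1998]
eef_rot: [0.006, 0.965, -0.052, 0.258]
contact_force: [-0.0, -0.3, 0.5]
opening: 0.752
finger_force: 0.0
```

Run:
```python
from h import *
st(); print(rel([.70,-.09,.23],90)); print(rel([.60,-.09,.25],90))
```

```text
13.2 [ 0.689  -0.1262  0.1998] [[-0.87, 0.04, 0.5], [-0.01, 0.99, -0.1], [-0.5, -0.1, -0.86]] F [-0.  -0.3  0.5] op 66.2 0.0 q [ 0.47  0.71 -0.63  1.92  1.53  0.47  0.25]
(array([-25.1,  33.5, -24.3]), array([-6. , 30. , -0.8]), array([ 0.,  0., -1.]))
(array([ 51.6,  27.6, -91.3]), array([-6. , 30. , -0.8]), array([ 0.,  0., -1.]))
```

Request:
move_arm:
  targets:
    - [[0.75,-5,7,-10,-1,5,0],[0.75,-10,20,-25,-2,12,0],[0.75,-5,30,-50,-3,20,0],[0.75,20,30,-75,-5,26,-1],[0.75,52,28,-91,-6,30,-1],[0.75,52,28,-91,-6,30,-1],[0.75,52,28,-91,-6,30,-1]]

```text
clock: 14.08
tool_pos: [0.6012, -0.0898, 0.2488]
eef_rot: [-0.002, 1.0, 0.0, 0.002]
contact_force: [0.0, -0.1, -0.2]
opening: 0.751
finger_force: 0.0
```

Run:
```python
from h import *
st(); print(rel([.50,.2,.28],90));
```

```text
14.07 [ 0.6012 -0.0898  0.2488] [[-1.0, -0.0, 0.0], [-0.0, 1.0, 0.0], [-0.0, 0.0, -1.0]] F [ 0.  -0.1 -0.2] op 66.1 0.0 q [ 0.52  0.74 -0.85  1.56  0.6   1.11  1.11]
(array([100.1, 290.1, -31.5]), array([0. , 0.2, 0.2]), array([ 0.,  0., -1.]))
```

Request:
move_arm:
  targets:
    - [[0.75,5,14,-4,0,0,0],[0.75,18,50,-12,0,0,0],[0.75,36,100,-22,0,0,0],[0.75,55,155,-30,0,0,0],[0.75,74,210,-31,0,0,0],[0.75,90,255,-31,0,0,0],[0.75,98,282,-31,0,0,0],[0.75,100,290,-31,0,0,0]]

```text
clock: 15.08
tool_pos: [0.4988, 0.2028, 0.2802]
eef_rot: [-0.004, 1.0, 0.001, 0.001]
contact_force: [0.2, 0.3, -0.1]
opening: 0.753
finger_force: 0.0
```

Run:
```python
from h import *
T,S=r.snapshot('top'),r.snapshot('side')
print('pred',proj('side',[.72,-.09,.01]),proj('top',[.72,-.09,.01]))
a=cv2.resize(T[110:220,230:390],None,fx=4,fy=4,interpolation=2)[:,:400*2]
b=cv2.resize(S[150:235,290:400],None,fx=4,fy=4,interpolation=2)
cv2.imwrite('pics/top1.png',T[:,:,::-1]);cv2.imwrite('pics/side1.png',S[:,:,::-1])
a=cv2.resize(T[120:210,290:380],None,fx=4.2,fy=4.2,interpolation=2);b=cv2.resize(S[150:240,290:390],None,fx=4.2,fy=4.2,interpolation=2)
cv2.imwrite('pics/f.png',np.hstack([a,b])[:,:,::-1])
print(blobs(T,(0,120,60),(10,255,255),(295,130,390,220)));print(blobs(S,(0,120,60),(10,255,255),(300,150,400,240)))
```

```text
pred [[361.3331061  212.22116036]] [[346.89230981 158.20006484]]
[([343, 165, 9, 14, 115], [346.84, 171.22], ((347.0, 171.5), (13.0, 8.0), 90.0))]
[([349, 211, 10, 10, 77], [353.49, 215.34], ((353.5, 215.5), (9.0, 9.0), 90.0))]
```

View pics/f.png

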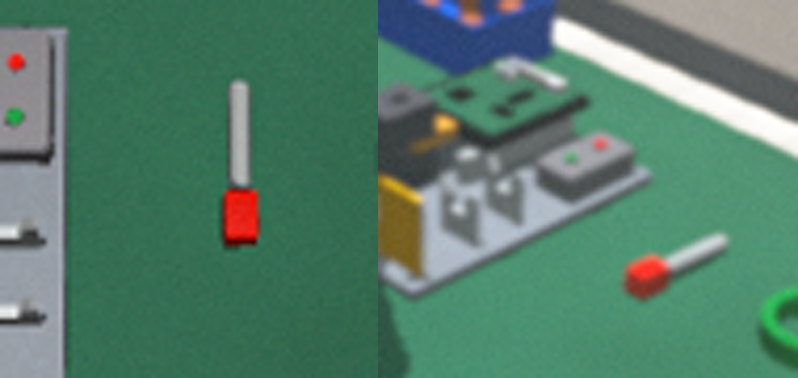

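The pin lies flat with its shank along +x: in the top crop the tip is at (239,82), the shoulder at (240,188) and the head at (241,217). In the side crop the tip is at (725,239) and the shoulder at (666,270). The notches are clear.

Run:
```python
from h import *
np.set_printoptions(precision=4,suppress=True)
k=.5-.5/4.2
zt=lambda p:(p[0]/4.2+290-k,p[1]/4.2+120-k); zs=lambda p:((p[0]-378)/4.2+290-k,p[1]/4.2+150-k)
print('tip',tri(zs((724,239)),zt((239,82))),'shoulder',tri(zs((667,268)),zt((240,188))),'head',tri(zs((648,272)),zt((240.5,214))))
T=cv2.imread('pics/top1.png')[:,:,::-1].copy()
# shank: bright low-saturation pixels
b=blobs(T,(0,0,110),(179,70,255),(335,130,358,175)); print(b)
m=cv2.inRange(cv2.cvtColor(T,cv2.COLOR_RGB2HSV),(0,0,110),(179,70,255)); pts=np.argwhere(m[130:175,335:358])[:,::-1]+[335,130]
W=np.array([plane('top',q,.011)[:2] for q in pts]); d=cv2.fitLine(W.astype(np.float32),2,0,.01,.01).ravel(); print('shank mid',W.mean(0),'ext',W.min(0),W.max(0),'ang',np.degrees(np.arctan2(d[1],d[0])))
print('head centroid z.02',plane('top',(346.84,171.22),.02))
for p in ((20,232),(22,312)): print('plate right edge',plane('top',zt(p),.06))
```

```text
tip (array([ 0.7807, -0.0891,  0.0096]), np.float64(0.0009145886557868237)) shoulder (array([ 0.7013, -0.0904,  0.0124]), np.float64(0.0029837202901590006)) head (array([ 0.6795, -0.0894,  0.0174]), np.float64(2.1276736645437162e-05))
[([345, 139, 5, 25, 104], [346.63, 151.19], ((347.0, 151.0), (24.0, 4.0), 90.0))]
shank mid [ 0.7417 -0.0891] ext [ 0.7047 -0.0963] [ 0.7803 -0.084 ] ang 1.0612068
head centroid z.02 [ 0.6768 -0.0891  0.02  ]
plate right edge [0.6523 0.0631 0.06  ]
plate right edge [0.5972 0.0602 0.06  ]
```

Pin: mid about (0.740,-0.0895), axis 10 mm up, 0.8° yaw, which matches the fixture. I'll grasp the shank about 4 mm to the head side of the middle.

Run:
```python
from h import *
st(); print(rel([.736,-.0895,.15],91))
```

```text
15.18 [0.4999 0.2005 0.2797] [[-1.0, -0.0, 0.0], [-0.0, 1.0, 0.0], [-0.0, 0.0, -1.0]] F [ 0.8 -1.  -0.1] op 66.0 0.0 q [ 0.05  0.61 -0.87  1.72  0.52  1.06  0.58]
(array([-234.4, -291.1,  130.1]), array([ 0. ,  0.1, -0.7]), array([ 0.,  0., -1.]))
```

Request:
move_arm:
  targets:
    - [[0.6,-10,-13,0,0,0,0],[0.6,-35,-43,0,0,0,0],[0.6,-70,-86,0,0,0,0],[0.6,-108,-133,5,0,0,0],[0.6,-146,-181,25,0,0,-0.7],[0.6,-182,-226,55,0,0,-0.7],[0.6,-210,-261,90,0,0,-0.7],[0.6,-228,-283,115,0,0,-0.7],[0.6,-234,-291,128,0,0,-0.7],[0.6,-234,-291,130,0,0,-0.7]]

```text
clock: 16.42
tool_pos: [0.7346, -0.0923, 0.1488]
eef_rot: [-0.006, 1.0, 0.0, 0.0]
contact_force: [0.5, -0.7, 0.5]
opening: 0.603
finger_force: 0.0
```

Request:
move_arm:
  targets:
    - [[0.6,0,0,8,0,0,0],[0.6,0,0,26,0,0,0],[0.6,0,0,50,0,0,0],[0.6,0,0,74,0,0,0],[0.6,0,0,98,0,0,0],[0.6,0,0,115,0,0,0],[0.6,0,0,125,0,0,0],[0.6,0,0,130,0,0,0],[0.6,0,0,130,0,0,0]]

```text
clock: 17.55
tool_pos: [0.7358, -0.0906, 0.0201]
eef_rot: [-0.007, 1.0, 0.0, 0.001]
contact_force: [0.9, 0.5, 0.1]
opening: 0.601
finger_force: 0.0
```

Run:
```python
from h import *
st(); print(rel([.736,-.0895,.003],91))
```

```text
17.55 [ 0.7358 -0.0906  0.0201] [[-1.0, -0.01, 0.0], [-0.01, 1.0, 0.0], [-0.0, 0.0, -1.0]] F [0.9 0.5 0.1] op 52.9 0.0 q [ 0.36  1.16 -0.71  1.26  0.79  1.    1.12]
(array([-0.1,  1.1, 17.1]), array([ 0. ,  0.1, -0.2]), array([ 0.,  0., -1.]))
```

Request:
move_arm:
  targets:
    - [[0.5,0,1,6,0,0,0],[0.4,0,1,12,0,0,0],[0.3,0,1,16,0,0,0],[0.25,0,1,16.5,0,0,0],[0.1,0,1,16.5,0,0,0],[0.02,0,1,16.5,0,0,0],[0.02,0,1,16.5,0,0,0],[0.02,0,1,16.5,0,0,0]]
  newtons: 50

```text
clock: 18.55
tool_pos: [0.7357, -0.0897, 0.0034]
eef_rot: [-0.007, 1.0, 0.0, 0.001]
contact_force: [0.0, -0.2, 0.5]
opening: 0.017
finger_force: 0.0
```

Run:
```python
from h import *
st()
```

```text
18.55 [ 0.7357 -0.0897  0.0034] [[-1.0, -0.01, 0.0], [-0.01, 1.0, 0.0], [-0.0, 0.0, -1.0]] F [ 0.  -0.2  0.5] op 1.5 0.0 q [ 0.36  1.18 -0.7   1.26  0.8   0.98  1.11]
```

It shut on nothing, so I need to look.

Run:
```python
from h import *
T,S=r.snapshot('top'),r.snapshot('side')
a=cv2.resize(T[120:220,290:390],None,fx=4,fy=4,interpolation=2);b=cv2.resize(S[150:250,300:400],None,fx=4,fy=4,interpolation=2)
cv2.imwrite('pics/m.png',np.hstack([a,b])[:,:,::-1])
print(proj('side',r.get_state()['tool_pos']))
```

```text
[[363.96237007 212.18368065]]
```

View pics/m.png

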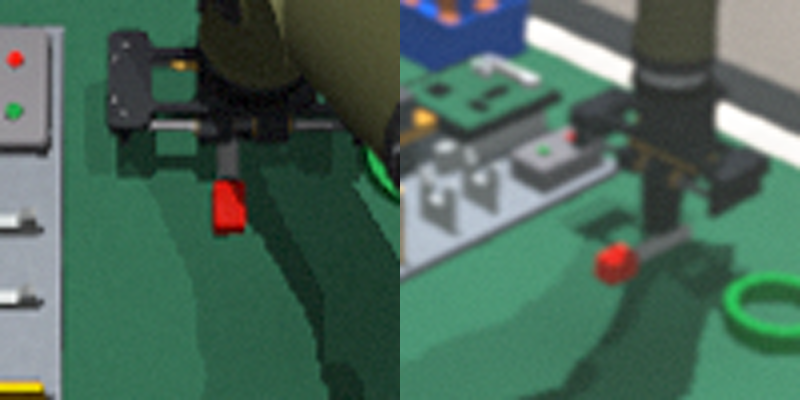

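The top view shows the head unmoved at px (347.5,171.3). The side view shows the shut fingertips ending above the shank, at about zoom (658,235). The real tips are therefore about 15 mm higher than the reported TCP, and the fingers closed over the pin without touching it. I'll open and go down in small steps, watching the force.

Request:
move_arm:
  targets:
    - [[0.5,0,0,0,0,0,0],[0.5,0,0,0,0,0,0],[0.5,0,0,0,0,0,0],[0.5,0,0,0,0,0,0],[0.5,0,0,3,0,0,0],[0.5,0,0,6,0,0,0],[0.5,0,0,8,0,0,0],[0.5,0,0,8,0,0,0]]

```text
clock: 19.65
tool_pos: [0.7354, -0.0897, -0.005]
eef_rot: [-0.007, 1.0, 0.0, 0.001]
contact_force: [-0.4, -0.1, -0.8]
opening: 0.497
finger_force: 0.0
```

Run:
```python
from h import *
st(); S=r.snapshot('side');p=r.get_state();R=Ro.from_quat(p['eef_rot'])
for sgn in(-1,1):
    q=p['tool_pos']+R.apply([0,sgn*(p['opening']*.044+.006),0]); uv=proj('side',[q,q+[0,0,.02]]); print(uv.round(1).tolist())
    u=int(round(uv[0,0])); g=cv2.cvtColor(S,cv2.COLOR_RGB2HSV); print(g[195:225,u-1:u+2,1].mean(1).astype(int), g[195:225,u-1:u+2,2].mean(1).astype(int))
```

```text
19.65 [ 0.7354 -0.0897 -0.005 ] [[-1.0, -0.01, 0.0], [-0.01, 1.0, 0.0], [-0.0, 0.0, -1.0]] F [-0.4 -0.1 -0.8] op 43.7 0.0 q [ 0.35  1.19 -0.7   1.26  0.81  0.97  1.1 ]
[[369.4, 217.0], [369.8, 212.5]]
[ 52  24  23  27  34  54  68  76  70  67  72  62  45  25  34  33  29  52
  76  81  95  87  89  95  95  98 107 104 104 105] [59 51 52 52 54 63 78 77 74 70 72 66 64 56 55 54 56 57 65 71 70 74 74 72
 71 76 86 88 90 88]
[[358.3, 211.1], [358.6, 206.6]]
[ 32  24  24  37  38  34  33  37  31  37  29  59  84  90  95  70  53  79
 108 128 144 143 138 108  72  82  96 101  98 101] [ 54  51  49  54  50  50  50  51  48  49  49  58  69  72  73  73  91 109
 115 114 112 108 100  92  75  71  72  72  70  71]
```

The tips measure z about 0.016 while the TCP reads -0.005, an offset of about 20 mm. Going down another 10 mm, then closing.

Request:
move_arm:
  targets:
    - [[0.5,0,0,3,0,0,0],[0.5,0,0,6,0,0,0],[0.5,0,0,9,0,0,0],[0.5,0,0,10,0,0,0],[0.3,0,0,10,0,0,0],[0.25,0,0,10,0,0,0]]

```text
clock: 20.45
tool_pos: [0.7357, -0.0896, -0.0145]
eef_rot: [-0.007, 1.0, 0.0, 0.001]
contact_force: [-0.3, 0.9, -0.2]
opening: 0.294
finger_force: 0.0
```

Run:
```python
from h import *
st()
```

```text
20.45 [ 0.7357 -0.0896 -0.0145] [[-1.0, -0.01, 0.0], [-0.01, 1.0, 0.0], [-0.0, 0.0, -1.0]] F [-0.3  0.9 -0.2] op 25.9 0.0 q [ 0.35  1.2  -0.69  1.26  0.82  0.96  1.1 ]
```

Request:
move_arm:
  targets:
    - [[0.25,0,0,1.5,0,0,0],[0.25,0,0,3,0,0,0],[0.25,0,0,3,0,0,0],[0.1,0,0,3,0,0,0],[0.1,0,0,3,0,0,0],[0.1,0,0,3,0,0,0],[0.1,0,0,3,0,0,0]]
  newtons: 50

```text
clock: 21.32
tool_pos: [0.7357, -0.0893, -0.0176]
eef_rot: [-0.007, 1.0, 0.0, 0.001]
contact_force: [-0.1, 1.2, -0.8]
opening: 0.168
finger_force: 49.9
```

Run:
```python
from h import *
st()
```

```text
21.32 [ 0.7357 -0.0893 -0.0176] [[-1.0, -0.01, 0.0], [-0.01, 1.0, 0.0], [-0.0, 0.0, -1.0]] F [-0.1  1.2 -0.8] op 14.8 49.9 q [ 0.35  1.21 -0.69  1.26  0.82  0.95  1.1 ]
```

Gripped the shank (14.8 mm, 50 N). Lifting.

Request:
move_arm:
  targets:
    - [[0.1,0,0,-3,0,0,0],[0.1,0,0,-10,0,0,0],[0.1,0,0,-25,0,0,0],[0.1,0,0,-45,0,0,0],[0.1,0,0,-68,0,0,0],[0.1,0,0,-90,0,0,0],[0.1,0,0,-110,0,0,0],[0.1,0,0,-125,0,0,0],[0.1,0,0,-130,0,0,0],[0.1,0,0,-130,0,0,0]]

```text
clock: 22.58
tool_pos: [0.7352, -0.0898, 0.1122]
eef_rot: [-0.007, 1.0, 0.0, 0.001]
contact_force: [0.1, -0.3, -2.4]
opening: 0.164
finger_force: 49.9
```

Run:
```python
from h import *
st(); print(rel([.625,.0725,.115],91))
S=r.snapshot('side')
tp=r.get_state()['tool_pos']; print('pin pred side: head,tip', proj('side',[tp+[-.056,0,.0276],tp+[.046,0,.0276]]).round(1).tolist(), 'near/far shoulder',proj('side',[tp+[-.038,0,.0276]]).round(1).tolist())
print(blobs(S,(0,120,60),(10,255,255),(300,130,400,230)),blobs(S,(0,0,120),(179,60,255),(330,150,400,230)))
cv2.imwrite('pics/k.png',cv2.resize(S[130:230,290:430],None,fx=5,fy=5,interpolation=2)[:,:,::-1])
```

```text
22.57 [ 0.7352 -0.0898  0.1122] [[-1.0, -0.01, 0.0], [-0.01, 1.0, 0.0], [-0.0, 0.0, -1.0]] F [ 0.1 -0.3 -2.4] op 14.4 49.9 q [ 0.37  1.05 -0.76  1.23  0.72  1.13  1.16]
(array([107.8, 163.9,  -2.9]), array([ 0. ,  0.1, -0.2]), array([ 0.,  0., -1.]))
pin pred side: head,tip [[355.7, 185.6], [374.8, 176.7]] near/far shoulder [[359.2, 184.0]]
[([300, 142, 4, 2, 6], [301.67, 142.33], ((301.5, 142.5), (1.0, 3.0), 90.0)), ([351, 181, 10, 9, 69], [355.61, 184.83], ((355.5, 185.0), (8.0, 9.0), 90.0))] [([358, 151, 3, 3, 6], [359.17, 152.17], ((359.2500305175781, 152.25), (2.1213202476501465, 1.4142134189605713), 45.0)), ([382, 150, 18, 23, 235], [392.63, 157.58], ((390.5, 161.0), (22.0, 17.0), 90.0)), ([331, 153, 31, 21, 249], [345.85, 163.08], ((346.2062072753906, 163.03610229492188), (34.318702697753906, 7.818166255950928), 23.96249008178711)), ([330, 167, 5, 5, 20], [331.85, 169.25], ((332.0, 169.0), (4.0, 4.0), 90.0)), ([367, 170, 3, 3, 7], [367.71, 171.0], ((368.0, 171.0), (2.0, 2.0), 0.0)), ([373, 173, 27, 19, 229], [386.8, 181.68], ((386.6898193359375, 181.5219268798828), (30.326927185058594, 8.216060638427734), 25.01689338684082)), ([330, 181, 21, 12, 137], [339.13, 186.51], ((340.0344543457031, 186.086181640625), (8.727681159973145, 20.79787826538086), 68.19859313964844)), ([330, 189, 27, 16, 115], [340.57, 196.42], ((341.4000244140625, 193.79998779296875), (8.049844741821289, 29.516094207763672), 63.43495178222656))]
```

View pics/k.png

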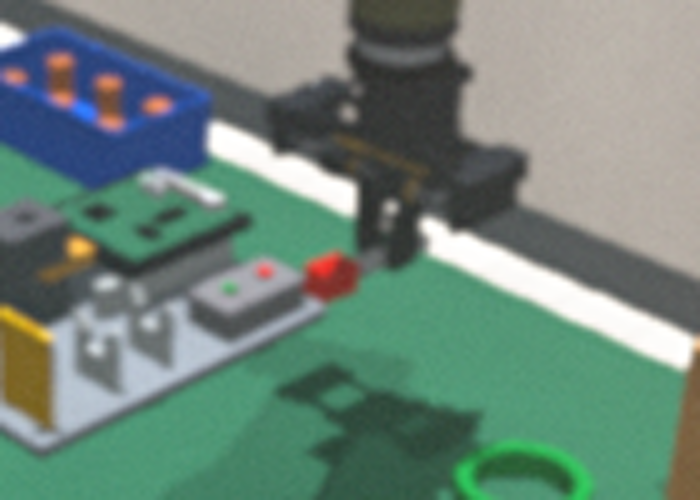

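The side view shows the pin held level: head centroid (355.6,184.8) against a predicted (355.7,185.6), with the shank across the pads. I'll refine the notch centres from their bright floors before lowering.

Run:
```python
from h import *
np.set_printoptions(precision=4,suppress=True)
P={}
for f in('top0','top1'):
    T=cv2.imread(f'pics/{f}.png').astype(float).mean(2)
    for n,(y0,y1) in dict(far=(172,179),near=(190,197)).items():
        w=np.clip(T[y0:y1,283:300]-185,0,None); yy,xx=np.mgrid[y0:y1,283:300]; uv=((w*xx).sum()/w.sum(),(w*yy).sum()/w.sum()); P[f,n]=uv
        print(f,n,np.round(uv,2),w.max(),plane('top',uv,.040))
for n,X in(('near',[.601,.073,.04]),('far',[.657,.073,.04])): 
    S=cv2.imread('pics/side1.png').astype(float).mean(2); u,v=proj('side',X)[0].round().astype(int); B=S[v-4:v+5,u-5:u+6]; w=np.clip(B-175,0,None); yy,xx=np.mgrid[v-4:v+5,u-5:u+6]
    uv=((w*xx).sum()/w.sum(),(w*yy).sum()/w.sum()) if w.sum() else None; print(n,(u,v),uv,B.max()); 
    if uv: print(tri(uv,P['top1',n]))
print(rel([.625,.073,.115],91))
```

```text
top0 far [290.83 174.64] 31.0 [0.658  0.0746 0.04  ]
top0 near [290.79 193.61] 44.66666666666666 [0.602 0.073 0.04 ]
top1 far [290.74 174.61] 39.66666666666666 [0.658  0.0748 0.04  ]
top1 near [290.71 193.62] 50.0 [0.6019 0.0733 0.04  ]
near (np.int64(309), np.int64(199)) (np.float64(310.683569979716), np.float64(196.67951318458415)) 200.0
(array([0.6026, 0.0701, 0.0522]), np.float64(0.007784410394330578))
far (np.int64(320), np.int64(195)) (np.float64(321.64814814814815), np.float64(193.96296296296293)) 192.33333333333334
(array([0.6613, 0.0724, 0.0403]), np.float64(0.00818002410217053))
(array([107.5, 164.5,  -3.4]), array([ 0. ,  0. , -0.1]), array([ 0.,  0., -1.]))
```

Request:
move_arm:
  targets:
    - [[0.1,5,7,0,0,0,0],[0.1,18,26,0,0,0,0],[0.1,36,55,0,-1,0,0],[0.1,56,88,0,-2,0,0],[0.1,76,118,0,-3,0,0],[0.1,93,144,0,-4,0,0],[0.1,104,161,0,-5,0,0],[0.1,107.5,167,0,-5,0,0],[0.1,107.5,167.5,0,-5,0,0],[0.1,107.5,167.5,0,-5,0,0]]

```text
clock: 23.88
tool_pos: [0.6262, 0.075, 0.112]
eef_rot: [-0.007, 0.999, 0.043, 0.001]
contact_force: [0.1, -1.2, -2.8]
opening: 0.166
finger_force: 49.9
```

```bash
cat >> h.py <<'E'
def pin(off=.0276):
    s=r.get_state(); R=Ro.from_quat(s['eef_rot']); m=s['tool_pos']+R.apply([-.004,0,-off]); tgt=np.array([.6295,.0737,.048])
    print('pin mid',m.round(4),'tool y',R.apply([0,1,0]).round(3),'shift mm tool',(R.inv().apply(tgt-m)*1000).round(1))
E
python3 - <<'E'
from h import *
st(); pin()
S=r.snapshot('side'); tp=r.get_state()['tool_pos']
print(proj('side',[[.5695,.0727,.14]]),blobs(S,(0,150,60),(10,255,255),(290,150,320,195)))
E
```

```text
23.88 [0.6262 0.075  0.112 ] [[-1.0, -0.01, 0.0], [-0.01, 1.0, 0.09], [-0.0, 0.09, -1.0]] F [ 0.1 -1.2 -2.8] op 14.6 49.9 q [ 0.26  0.93 -0.78  1.63  0.71  0.86  0.81]
pin mid [0.6301 0.0727 0.1395] tool y [-0.013  0.996  0.087] shift mm tool [ 0.9 -6.9 91.3]
[[302.37667177 178.82992482]] [([298, 174, 10, 10, 78], [302.41, 178.59], ((302.3499755859375, 178.55001831054688), (8.22192096710205, 9.803058624267578), 71.56504821777344))]
```

Head position agrees with the side view (302.4,178.6). Lowering to just above the flare, then checking.

Request:
move_arm:
  targets:
    - [[0.1,0.5,0.5,4,0,0,0],[0.1,1,0,14,0,0,0],[0.1,1,-1.5,28,0,0,0],[0.1,1,-2.5,42,0,0,0],[0.1,1,-3.5,54,0,0,0],[0.1,1,-4.5,62,0,0,0],[0.1,1,-4.7,65,0,0,0],[0.1,1,-4.7,65,0,0,0],[0.1,1,-4.7,65,0,0,0]]

```text
clock: 25.05
tool_pos: [0.6249, 0.0773, 0.0475]
eef_rot: [-0.007, 0.999, 0.044, 0.001]
contact_force: [-0.4, 0.8, -1.8]
opening: 0.167
finger_force: 49.9
```

Run:
```python
from h import *
st(); pin()
S=r.snapshot('side')
print(proj('side',[[.5695,.0727,.0747]]),blobs(S,(0,150,60),(10,255,255),(280,150,330,215)))
```

```text
25.05 [0.6249 0.0773 0.0475] [[-1.0, -0.01, 0.0], [-0.01, 1.0, 0.09], [-0.0, 0.09, -1.0]] F [-0.4  0.8 -1.8] op 14.7 49.9 q [ 0.23  1.01 -0.72  1.66  0.79  0.75  0.76]
pin mid [0.6288 0.075  0.075 ] tool y [-0.015  0.996  0.088] shift mm tool [-0.6 -3.6 26.8]
[[302.54154777 194.33493752]] [([297, 189, 10, 8, 61], [302.07, 192.56], ((301.5, 192.5), (7.0, 9.0), 90.0))]
```

Request:
move_arm:
  targets:
    - [[0.1,0,-0.8,4,0,0,0],[0.1,0,-1.5,8,0,0,0],[0.1,0,-2,12,0,0,0],[0.1,0,-2.5,15,0,0,0],[0.1,0,-2.8,18,0,0,0],[0.1,0,-2.8,18,0,0,0],[0.1,0,-2.8,18,0,0,0]]

```text
clock: 25.98
tool_pos: [0.6246, 0.0761, 0.0289]
eef_rot: [-0.007, 0.999, 0.044, 0.001]
contact_force: [0.0, 0.1, -2.5]
opening: 0.164
finger_force: 49.9
```

Run:
```python
from h import *
st(); pin()
```

```text
25.98 [0.6246 0.0761 0.0289] [[-1.0, -0.01, 0.0], [-0.01, 1.0, 0.09], [-0.0, 0.09, -1.0]] F [ 0.   0.1 -2.5] op 14.4 49.9 q [ 0.22  1.03 -0.7   1.67  0.81  0.72  0.74]
pin mid [0.6286 0.0737 0.0564] tool y [-0.015  0.996  0.088] shift mm tool [-0.9 -0.8  8.4]
```

No contact yet and the pin is centred. Continuing 8 mm.

Request:
move_arm:
  targets:
    - [[0.1,0,-0.2,2,0,0,0],[0.1,0,-0.4,4,0,0,0],[0.1,0,-0.6,6,0,0,0],[0.1,0,-0.7,8,0,0,0],[0.1,0,-0.7,8,0,0,0],[0.1,0,-0.7,8,0,0,0]]

```text
clock: 26.72
tool_pos: [0.6245, 0.0761, 0.0211]
eef_rot: [-0.008, 0.999, 0.044, 0.001]
contact_force: [-2.5, -0.8, 1.6]
opening: 0.17
finger_force: 49.9
```

Run:
```python
from h import *
st(); pin()
```

```text
26.73 [0.6245 0.0761 0.0211] [[-1.0, -0.02, 0.0], [-0.01, 1.0, 0.09], [-0.0, 0.09, -1.0]] F [-2.5 -0.8  1.6] op 14.9 49.9 q [ 0.22  1.04 -0.69  1.67  0.82  0.71  0.74]
pin mid [0.6284 0.0738 0.0486] tool y [-0.015  0.996  0.088] shift mm tool [-1.  -0.1  0.6]
```

Request:
move_arm:
  targets:
    - [[0.1,0,0,0.7,0,0,0],[0.1,0,0,1.2,0,0,0],[0.1,0,0,1.2,0,0,0]]

```text
clock: 27.1
tool_pos: [0.6244, 0.0761, 0.0202]
eef_rot: [-0.008, 0.999, 0.044, 0.001]
contact_force: [-3.9, -0.6, 6.6]
opening: 0.17
finger_force: 49.9
```

Run:
```python
from h import *
st(); pin(); print(r.get_state()['moment'])
S=r.snapshot('side'); print('head pred',proj('side',[[.568,.0727,.048]]),blobs(S,(0,150,50),(10,255,255),(280,170,330,225)))
```

```text
27.1 [0.6244 0.0761 0.0202] [[-1.0, -0.02, 0.0], [-0.01, 1.0, 0.09], [-0.0, 0.09, -1.0]] F [-3.9 -0.6  6.6] op 14.9 49.9 q [ 0.22  1.05 -0.69  1.67  0.82  0.71  0.73]
pin mid [0.6284 0.0738 0.0477] tool y [-0.015  0.996  0.087] shift mm tool [-1.1 -0.1 -0.3]
[-0.09002099  0.52661522  0.13295994]
head pred [[302.30285524 200.61916443]] [([300, 197, 7, 8, 42], [303.12, 200.0], ((303.0, 200.5), (7.0, 6.0), 90.0))]
```

Resting on the notch floors (axis z about 0.048, contact about 9 N). Releasing and checking before retreating.

Request:
move_arm:
  targets:
    - [[0.18,0,0,0,0,0,0],[0.22,0,0,0,0,0,0],[0.3,0,0,0,0,0,0],[0.45,0,0,0,0,0,0],[0.45,0,0,0,0,0,0],[0.45,0,0,0,0,0,0]]

```text
clock: 27.9
tool_pos: [0.6246, 0.0761, 0.0196]
eef_rot: [-0.007, 0.999, 0.044, 0.001]
contact_force: [-0.4, -1.0, 0.2]
opening: 0.452
finger_force: 0.0
```

Request:
move_arm:
  targets:
    - [[0.45,0,0,-3,0,0,0],[0.45,0,0,-10,0,0,0],[0.45,0,0,-22,0,0,0],[0.45,0,0,-40,0,0,0],[0.45,0,0,-60,0,0,0],[0.45,0,0,-82,0,0,0],[0.45,0,0,-104,0,0,0],[0.45,0,0,-126,0,0,0],[0.45,0,0,-145,0,0,0],[0.45,0,0,-155,0,0,0]]

```text
clock: 29.15
tool_pos: [0.625, 0.0625, 0.1758]
eef_rot: [-0.007, 0.999, 0.044, 0.002]
contact_force: [-0.6, 0.1, -0.0]
opening: 0.449
finger_force: 0.0
```

Run:
```python
from h import *
st()
S=r.snapshot('side'); print('head pred',proj('side',[[.568,.0727,.048]]),blobs(S,(0,150,50),(10,255,255),(280,150,330,225)))
print(rel([.45,.30,.25],91))
```

```text
29.15 [0.625  0.0625 0.1758] [[-1.0, -0.01, 0.0], [-0.01, 1.0, 0.09], [-0.0, 0.09, -1.0]] F [-0.6  0.1 -0. ] op 39.5 0.0 q [ 0.31  0.85 -0.84  1.59  0.64  0.97  0.88]
head pred [[302.30285524 200.61916443]] [([300, 197, 7, 8, 41], [303.17, 200.07], ((303.26470947265625, 200.05885314941406), (6.5484619140625, 6.305926322937012), 75.96376037597656))]
(array([171.6, 245.5, -53. ]), array([ 5. ,  0.3, -0.2]), array([ 0.,  0., -1.]))
```

Request:
move_arm:
  targets:
    - [[0.45,0,0,-20,0,0,0],[0.45,10,14,-42,1,0,0],[0.45,30,43,-53,2,0,0],[0.45,57,82,-53,3,0,0],[0.45,86,123,-53,4,0,0],[0.45,115,164,-53,5,0,0],[0.45,138,198,-53,5,0,0],[0.45,152,218,-53,5,0,0],[0.45,155,222,-53,5,0,0],[0.45,155,222,-53,5,0,0]]

```text
clock: 30.45
tool_pos: [0.4667, 0.2759, 0.246]
eef_rot: [-0.007, 1.0, -0.0, 0.001]
contact_force: [0.7, -0.5, 0.8]
opening: 0.449
finger_force: 0.0
```

Run:
```python
from h import *
st(); T,S=r.snapshot('top'),r.snapshot('side')
t=blobs(T,(0,150,60),(10,255,255),(275,185,306,228));print(t); print(blobs(S,(0,150,50),(10,255,255),(280,170,330,225)))
for b in t: print('head z.060',plane('top',b[1],.060))
h=cv2.cvtColor(T,cv2.COLOR_RGB2HSV)
# shank: profile across columns at rows between/around notches, expected axis px
print(proj('top',[[.5865,.0727,.056],[.601,.073,.056],[.629,.0737,.056],[.657,.074,.056],[.6706,.0745,.056]]).round(1).tolist())
for v in (172,176,180,184,188,192,196,200): print(v,T[v,284:299].mean(1).astype(int))
```

```text
30.45 [0.4667 0.2759 0.246 ] [[-1.0, -0.01, 0.0], [-0.01, 1.0, -0.0], [-0.0, -0.0, -1.0]] F [ 0.7 -0.5  0.8] op 39.5 0.0 q [-0.13  0.65 -0.84  1.76  0.57  0.99  0.4 ]
[([287, 198, 9, 14, 107], [290.72, 204.94], ((291.0, 204.5), (13.0, 8.0), 90.0))]
[([300, 197, 7, 8, 40], [303.1, 200.1], ((303.1206970214844, 200.0517120361328), (5.756555557250977, 6.870728015899658), 68.19859313964844))]
head z.060 [0.56547804 0.07090354 0.06      ]
[[290.4, 197.8], [290.4, 192.8], [290.5, 183.1], [290.7, 173.5], [290.7, 168.9]]
172 [138 133 139 153 155 134 159 187 184 139 122 135 141 143 157]
176 [ 73  61  60  57 131 141 162 189 179 148  80  59  60  59  60]
180 [157 157 156 159 121 138 168 188 176 143  85  72 150 157 160]
184 [158 159 157 161 118 135 170 188 175 134  85  72 151 160 158]
188 [158 157 159 162 114 141 172 186 171 137  83  73 150 160 160]
192 [135 129 131 115 132 152 173 182 163 120 152 142 135 153 164]
196 [ 78  56  56  55  85 156 179 185 163 117  66  58  57  53  54]
200 [156 157 127 105 102 108 109 106  99  98  94 104 152 162 162]
```

The shank runs straight through both notches and the head is on the end-plate side, unmoved. A quick numeric check that the carrier has sprung, then I'll hand in.

Run:
```python
from h import *
T0=cv2.imread('pics/top0.png');T=r.snapshot('top')[:,:,::-1].copy()
tm=T0[126:142,236:272]; res=cv2.matchTemplate(T[100:160,225:290],tm,cv2.TM_CCOEFF_NORMED); _,s,_,l=cv2.minMaxLoc(res)
dv=126-(l[1]+100); print('score',s,'shift up px',dv,'col',l[0]+225-236)
for n,a,b in(('tape',(380,138),(416,174)),('sd',(410,212),(436,288)),('meter',(470,232),(512,292)),('jar',(145,238),(178,268))): print(n,np.abs(T[a[1]:b[1],a[0]:b[0]].astype(int)-T0[a[1]:b[1],a[0]:b[0]]).mean().round(1))
if s>.7 and dv>=7: print(r.finish_job())
```

```text
score 0.8497621417045593 shift up px 9 col 0
tape 3.5
sd 3.5
meter 4.0
jar 68.0
the job is handed in; nothing more can be done
None
```

The job is handed in: the pin was drawn and the carrier sprang free (about 9 px, roughly 30 mm), the pin was laid on the bench and re-gripped by its shank, and it now rests in both notches with its head at the yellow end plate. The tape, screwdriver and meter look unmoved; the jar's patch changed strongly in the final image (I think the arm or its shadow was over it), and I did not check the flask or the coil tray.

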